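Reset the air valve of the shield-chamber lid lifters

ROBOT

A 6-joint arm with a two-finger parallel gripper is mounted at the origin on the work surface. World frame = base frame: x ahead of the robot, y to its left, z up, the work surface at z = 0. Lengths are in mm, angles in rad, forces in N, time in s.
With the tool pointing down it reaches from about 350 to 875 mm from the base axis. Payload 4.2 kg.
Tool frame: the origin (TCP) lies at the very end of the fingers, on their centre line; the grasp point (between the pads) lies 19 mm behind it (arm.pinch_z is the distance from the TCP to the grasp point, in mm); x points along the fingers, y is the direction in which the jaws open and shut, and the axes are right-handed (so a half turn about x gives the same grasp; the last joint's range is limited). The gripper opens to 85 mm and grips with 20 to 120 N. Pads are 22 mm wide; open, the fingers measure 114 mm over their backs; the gripper's body (76 mm by 85 mm) begins 54 mm behind the grasp point. The pads swing forward as they close: fully open they stand 13 mm farther back than shut.
Start: joints at [1.384, 0.385, 0.008, 0, -1.194, -0.259], TCP at [269.454, 563.909, 231.312] pointing down, gripper open.
Joint ranges: [-3.14, 3.14], [-1.21, 2.06], [-1.07, 1.41], [-3.16, 2.05], [-2.99, -0.16], [-3.1, 3.1]. Speed limits (rad/s): [2.79, 2.79, 3.14, 3.14, 3.14, 3.14].

INTERFACE

Orientations are given as a unit quaternion [x, y, z, w].
In Python, from bench import arm gives the robot as it stands.
- The arm moves only by the tool drive_tool, never from a script. Its argument "motion" is a list of rows, each a list of 4 numbers: the shift along the tool's x, y, z in mm, then the turn about the tool's x in degrees. In form: [[dx, dy, dz, spin], ...]. A call has 1 to 10 rows; each row shifts and turns the commanded pose from where the row before left it, along the tool's axes as they then stand; what a row does not reach is not made up. A row lasts 1/12 s, in which the tool goes at most 41.7 mm and 7.16 degrees, less where a joint would pass 70% of its speed; a pose out of reach is approached as far as the arm can. A call with a gripper value outside its range is refused whole. "grip" is the finger opening in mm, from 0 to 85.4, set as the call begins (left out, the last holds). The fingers move at their own pace and stop on an object; the grip force is fixed at half the most. Time passes only in rows, so rows that do not move let the fingers close. It gives the time, the measured TCP pose, the force and the opening at its end, in the units of the state.
- arm.read_state(): the state, without advancing time (a new reading comes with each control period).
- arm.get_image(name): name is "side" or "top" or "wrist"; returns the picture (480x640x3 uint8, red, green, blue); there is no depth.
- arm.calibration(name): a dict with "K" (3x3 intrinsics, pixels), "distortion" ([k1, k2, p1, p2, k3] as OpenCV has them; the pictures are not rectified), "eye" and "attitude" of the camera in the world; the wrist camera has in their place "T_tool_cam" (4x4, takes a point from camera to tool coordinates, whose origin is the TCP and whose axes are the tool frame's). Camera axes: x right, y up, looking along -z (the intrinsics and any distortion apply to the point x, -y, -z); pixel columns grow to the right and rows downward; lengths in mm; the calibration is good to about 2 mm. A picture is of the moment at which its call begins: read the wrist's pose just before it. calibration takes no time and is no camera call.
- arm.job_done(): hands the job in, once; it reports no verdict.
The state is a dict: "clock": time; "joints": joint angles; "joint_vel": joint speeds; "joint_efforts": joint torques, N m; "position": TCP position; "ee_rot": TCP orientation; "contact_force": force on the tool from outside, world axes, zero at the start; "wrist_torque": the same for the moment, N m; "gripper_width": finger opening in mm.
Only numpy, scipy, OpenCV 4.12 (cv2) and the standard library are available. Lean on these libraries where they do the work, as an engineer would, in place of code of your own. Each camera call takes 0.05 s, during which the arm holds its last target. There are 200 camera calls.

TASK

Reset the air valve that feeds the test chamber's lid lifters: wind its handwheel shut (clockwise from above) until it comes up against its stop, then open it exactly two full turns from there. Finish with the gripper still holding the revolving handle on the wheel's rim, the wheel standing still at two turns open. Leave the flat shut-off lever on the same pipe as it is and do not disturb the things lying around.

Things in the scene. Friction and masses are not known exactly. Their poses are not given: they have to be found in the camera images.
- wheel (a joint): Handwheel angle, rad: 0 = shut, hard against its stop; grows anticlockwise seen from above (opening); 6.283 per turn, two turns = 12.566; far stop at 20. Level bare aluminium wheel, 116 mm over the rim, three spokes, rim top 111 mm above the surface. Stiff (0.08 N m, about 1.6 N at the handle), stays where left. Starts a quarter to one and a quarter turns open.
- handle_mid (a point): Middle of the wheel's revolving handle: an upright black plastic round grip, 18 mm in diameter, from 116 to 164 mm above the surface (this point at 140 mm), standing on the rim 50 mm from the wheel's axis. It spins freely on its own pin, so a gripper that holds it from above can carry it round the circle without turning itself.
- handle: The same revolving handle as a solid; origin at the centre of its lower end, 24 mm below handle_mid.
- wheel_axis (a point): Point on the wheel's vertical axis, 140 mm above the surface, level with the middle of the handle (the hub ends at 118 mm). Below is a brass valve fixed to the bench; its 22 mm pipe, 36 mm high, runs along this point's y axis from -140 to +165 mm.
- shutoff (a joint): Bystander: quarter-turn shut-off lever, a flat steel bar 14 by 62 mm on the same pipe, its pivot 125 mm to the +y side of the wheel's axis in the valve's frame, its top 76 mm above the surface. 0 = along the pipe (as it starts and must stay), 1.57 = across it.
- driver: Bystander: screwdriver with a black handle lying on the bench beyond the valve.
- flask: Bystander: white plastic bottle, 48 mm in diameter, 95 mm tall, standing beside the pipe's -y end; origin at the centre of its underside.
- bin: Bystander: open black parts bin, 110 by 90 by 45 mm, beyond the pipe's +y end; origin at the centre of its underside.

How it is judged:
By the outcome, as a careful person would: the job done as asked, in the order asked, and still so for the second after the job is handed in, while the arm keeps its last pose, push and grip.
It also fails if it takes over 67 s, if anything falls off the work surface, if the arm or the gripper's body presses on something with over 40 N, if the wrist force passes 120 N, or if a joint passes its speed limit or range.

## Working session

There is one attempt and no reset: what is moved stays moved. The work goes in short steps, Python scripts to look and compute and a tool call to move; the robot and the scene stay as the last step left them, time stands still between calls to the robot, and variables do not carry over. Pictures are saved under pics/ and viewed, about 8 in all and at most 12, crops included, and the job is handed in when it is done.

Besides the shell and the picture viewer there is one more tool, called after ">>>" as a command line: name --pt "numbers of a row" for each row, then --argument value for the rest. drive_tool: Moves the arm, as the interface text tells. Its arguments: {"type":"object","properties":{"motion":{"type":"array"},"grip":{"type":"number"}},"required":["motion"]}

```bash
mkdir -p pics; ls
python3 - <<'E'
from bench import arm
import cv2
print(arm.read_state())
for n in("side","top"):
    im=arm.get_image(n); cv2.imwrite(f"pics/{n}0.png",im[:,:,::-1]); print(n,arm.calibration(n))
print(arm.calibration("wrist"))
E
```

```text
pics
{'clock': 0.0, 'joints': array([ 1.38360365e+00,  3.85565785e-01,  6.63790180e-03, -4.86003974e-04,
       -1.19399338e+00, -2.58575190e-01]), 'joint_vel': array([-9.86930401e-06, -1.16209999e-03,  4.23739084e-04,  3.37688333e-04,
        3.08027799e-04,  8.65847381e-04]), 'joint_efforts': array([-2.56442881e-04, -3.92290592e+01,  1.88396984e+01,  4.18603823e+00,
       -4.68166181e-03, -4.35892176e-06]), 'position': array([269.21933046, 563.40680688, 230.22266177]), 'ee_rot': array([-0.68946859,  0.15711933,  0.68973418,  0.15560633]), 'contact_force': array([-0.65758092, -0.13011696, -0.86202959]), 'wrist_torque': array([-0.03700941,  0.00719584,  0.01494239]), 'gripper_width': 84.76658799627255}
side {'K': array([[608.54389323,   0.        , 315.53293766],
       [  0.        , 608.54389323, 232.72940055],
       [  0.        ,   0.        ,   1.        ]]), 'distortion': array([-0.04983263,  0.        ,  0.        ,  0.        ,  0.        ]), 'eye': array([ 144.49704439, -552.04644715, 1067.45496894]), 'attitude': array([ 0.32072702, -0.09507478, -0.26678838,  0.90383568])}
[... 292 characters left out ...]
6087, 1348.49264297]), 'attitude': array([-0.03285304,  0.01619826,  0.71263226, -0.70058087])}
{'K': array([[397.76984613,   0.        , 321.95514911],
       [  0.        , 397.76984613, 237.49445639],
       [  0.        ,   0.        ,   1.        ]]), 'distortion': array([-0.08310656,  0.        ,  0.        ,  0.        ,  0.        ]), 'T_tool_cam': array([[ 1.85146635e-06,  3.20922598e-01, -9.47105425e-01,
        -1.43355714e+02],
       [ 9.99999952e-01,  2.93655349e-04,  1.01458719e-04,
         1.88050757e-01],
       [ 3.10682970e-04, -9.47105380e-01, -3.20922582e-01,
        -8.26836628e+01],
       [ 0.00000000e+00,  0.00000000e+00,  0.00000000e+00,
         1.00000000e+00]])}
```

View pics/top0.png

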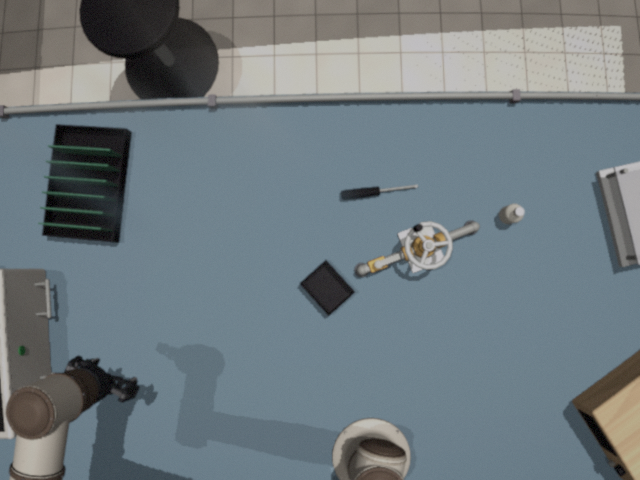

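View pics/side0.png

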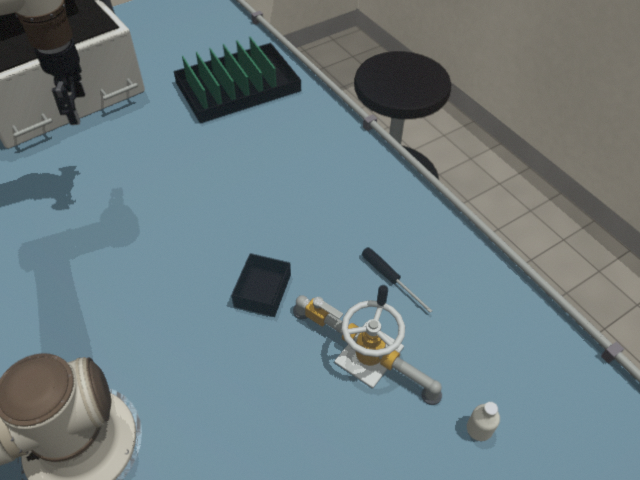

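Top view: hub at about (428,246), black handle at (417,228), shut-off lever at (377,264). Side view: hub at (373,325), upright handle around (382,295), bin, driver and flask clear of the wheel. Next I triangulate.

```bash
cat > h.py <<'E'
import numpy as np, cv2
from scipy.spatial.transform import Rotation as R
from bench import arm
def ray(n,px):
    c=arm.calibration(n)
    u=cv2.undistortPoints(np.array([[px]],float),c["K"],c["distortion"])[0,0]
    if n=="wrist":
        s=arm.read_state(); T=c["T_tool_cam"]; Rt=R.from_quat(s["ee_rot"]).as_matrix()
        return s["position"]+Rt@T[:3,3], Rt@T[:3,:3]@[u[0],-u[1],-1]
    return c["eye"],R.from_quat(c["attitude"]).as_matrix()@np.array([u[0],-u[1],-1])
def onz(n,px,z):
    o,d=ray(n,px); return o+d*(z-o[2])/d[2]
def tri(r1,r2):
    (o1,d1),(o2,d2)=r1,r2
    A=np.c_[d1,-d2]; t=np.linalg.lstsq(A,o2-o1,rcond=None)[0]
    a,b=o1+t[0]*d1,o2+t[1]*d2; return (a+b)/2,np.linalg.norm(a-b)
E
python3 - <<'E'
from h import *
print(R.from_quat(arm.read_state()["ee_rot"]).as_matrix().round(3))
def blob(n,box,mask):
    im=cv2.imread(f"pics/{n}0.png"); x0,y0,x1,y1=box; c=im[y0:y1,x0:x1].astype(int)
    m=mask(c).astype(np.uint8); k,l,s,ce=cv2.connectedComponentsWithStats(m)
    i=1+np.argmax(s[1:,4]); print(n,s[i],ce[i]+[x0,y0]); return m,l==i,ce[i]+[x0,y0]
dark=lambda c:c.max(2)<60
_,_,ht=blob("top",(408,218,428,238),dark); _,_,hs=blob("side",(372,282,394,306),dark)
print("handle",tri(ray("top",ht),ray("side",hs)), onz("top",ht,150),onz("side",hs,140))
br=lambda c:(c.min(2)>140)
for n,b in(("top",(398,216,458,276)),("side",(338,298,408,360))):
    m,l,_=blob(n,b,br)
    cs,_=cv2.findContours(l.astype(np.uint8),cv2.RETR_EXTERNAL,cv2.CHAIN_APPROX_NONE)
    p=max(cs,key=cv2.contourArea)[:,0]+np.array(b[:2])
    hull=cv2.convexHull(p)
    P=np.array([onz(n,q,108)[:2] for q in p.astype(float)])
    # robust circle with r=58
    from scipy.optimize import least_squares
    f=least_squares(lambda v:np.hypot(*(P-v[:2]).T)-v[2],[*P.mean(0),58],loss="soft_l1",f_scale=1.)
    print(n,"axis",f.x,np.abs(f.fun).mean())
    print(" hub", onz(n,(428,245) if n=="top" else (373,325),118))
    im=cv2.imread(f"pics/{n}0.png"); x0,y0,x1,y1=b
    print(m.sum())
for px in((361,270),(473,227)): print("pipe end",onz("top",px,36))
E
```

```text
[[-0.001 -0.431 -0.902]
 [-0.002 -0.902  0.431]
 [-1.     0.002 -0.   ]]
top [ 5  7  9  7 38] [416.81578947 227.76315789]
side [  5   4  10  20 137] [381.83211679 295.20437956]
handle (array([ 577.54601591, -106.44497419,  137.02315362]), np.float64(0.2776003855297717)) [ 576.75601093 -104.34639626  150.        ] [ 576.03435562 -107.80888333  140.        ]
top [   0    5   60   52 1227] [428.20945395 245.98614507]
top axis [ 538.65152156 -139.51316962   55.0561287 ] 8.891285818352618
 hub [ 537.74367714 -135.03913982  118.        ]
1236
side [   4    3   63   55 1314] [374.40106545 330.02283105]
side axis [ 533.5014626  -142.36439033   50.93225076] 8.940692415005124
 hub [ 534.81919642 -139.70165066  118.        ]
1407
pipe end [481.06463858  19.68746546  36.        ]
pipe end [ 584.13022967 -266.55012573   36.        ]
```

>>> drive_tool --pt "0 12 -14 0" --pt "0 24 -28 0" --pt "0 24 -29 0" --pt "0 24 -29 0" --pt "0 24 -29 0" --pt "0 24 -29 0" --pt "0 24 -29 0" --pt "0 24 -29 0" --pt "0 24 -29 0" --pt "0 24 -29 0"

```text
clock: 0.93
position: [418.5, 238.1, 231.1]
ee_rot: [-0.69, 0.156, 0.69, 0.156]
contact_force: [0.7, -0.1, 0.1]
gripper_width: 85.6
```

>>> drive_tool --pt "0 24 -29 0" --pt "0 24 -29 0" --pt "0 24 -29 0" --pt "0 24 -29 0" --pt "0 24 -29 0" --pt "0 24 -29 0" --pt "0 24 -29 0" --pt "0 24 -29 0" --pt "0 24 -29 0" --pt "0 12 -14 0"

```text
clock: 1.77
position: [569.0, -87.6, 230.5]
ee_rot: [-0.689, 0.158, 0.69, 0.157]
contact_force: [-0.0, 1.3, -0.7]
gripper_width: 85.1
```

>>> drive_tool --pt "0 15 -18 0" --pt "0 5 -5 0" --pt "0 0 0 0" --pt "0 0 0 0"

```text
clock: 2.1
position: [579.8, -112.1, 230.7]
ee_rot: [-0.689, 0.157, 0.69, 0.157]
contact_force: [-0.6, 0.7, 0.0]
gripper_width: 85.6
```

Run:
```python
from h import *
s=arm.read_state();print(s["position"],s["contact_force"],s["joints"])
print(R.from_quat(s["ee_rot"]).as_matrix().round(3))
im=arm.get_image("wrist");cv2.imwrite("pics/w1.png",im[:,:,::-1])
c=arm.calibration("wrist");T=c["T_tool_cam"];Rt=R.from_quat(s["ee_rot"]).as_matrix()
for p in([577,-106.5,164],[536.5,-136.5,118]):
    q=T[:3,:3].T@(Rt.T@(np.array(p)-s["position"])-T[:3,3]);q=q*[1,-1,-1]
    print(cv2.projectPoints(q[None],np.zeros(3),np.zeros(3),c["K"],c["distortion"])[0].ravel())
```

```text
[ 579.83418888 -112.07281671  230.73677526] [-0.57173915  0.6794919   0.01299337] [ 8.28500559e-02  3.27350106e-01 -7.97159765e-02 -4.65164462e-04
 -1.16496707e+00  1.04160829e+00]
[[-0.001 -0.432 -0.902]
 [ 0.    -0.902  0.432]
 [-1.     0.     0.001]]
[314.98889157 264.64164189]
[379.81217192 270.28081023]
```

View pics/w1.png

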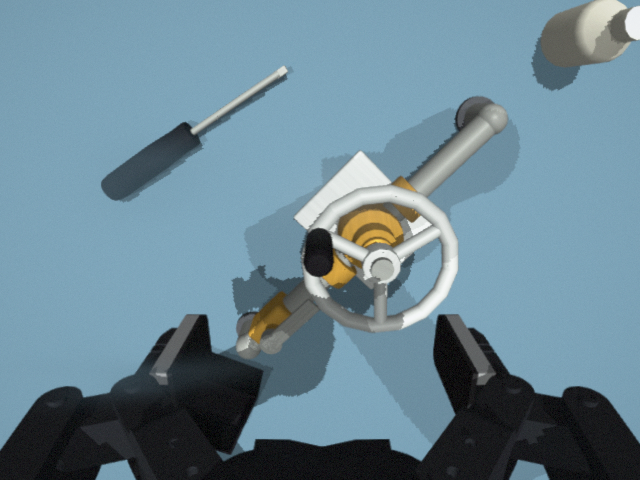

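Wrist view: handle top at about (318,266) and hub top at (381,267), both within 3 px of my prediction. I descend around the handle and close.

>>> drive_tool --pt "8 -2.4 4.7 0" --pt "16 0 0 0" --pt "18 0 0 0" --pt "18 0 0 0" --pt "16 0 0 0" --pt "14 0 0 0" --pt "10 0 0 0" --pt "6 0 0 0" --pt "0 0 0 0" --pt "0 0 0 0"

```text
clock: 2.98
position: [577.3, -107.6, 125.6]
ee_rot: [0.69, -0.156, -0.69, -0.156]
contact_force: [0.1, 0.0, 0.1]
gripper_width: 85.5
```

>>> drive_tool --pt "0 0 0 0" --pt "0 0 0 0" --pt "0 0 0 0" --pt "0 0 0 0" --pt "0 0 0 0" --pt "0 0 0 0" --pt "0 0 0 0" --pt "0 0 0 0" --pt "0 0 0 0" --pt "0 0 0 0" --grip 10

```text
clock: 3.82
position: [577.1, -108.2, 125.7]
ee_rot: [0.69, -0.156, -0.69, -0.156]
contact_force: [-1.4, -1.3, 3.6]
gripper_width: 16.6
```

Run:
```python
from h import *
s=arm.read_state();print(s["position"],s["contact_force"],s["gripper_width"],s["wrist_torque"])
im=arm.get_image("wrist");cv2.imwrite("pics/w2.png",im[:,:,::-1])
```

```text
[ 577.05620845 -108.24528248  125.71085694] [-1.37692971 -1.27143049  3.57147196] 16.645334890527806 [-0.23790186  0.54063813 -0.04827576]
```

View pics/w2.png

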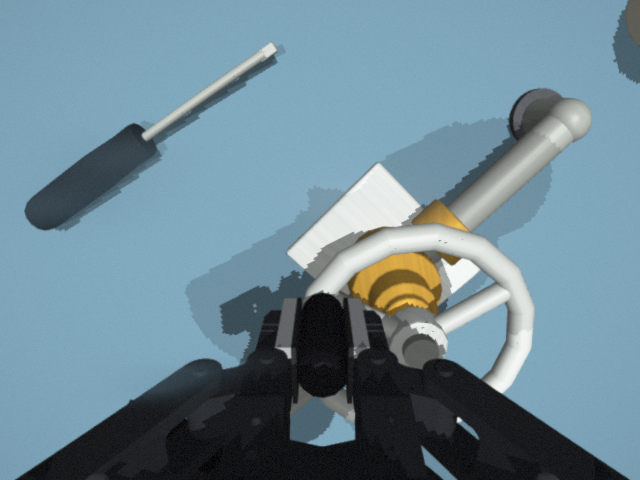

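Handle seated between the pads (wrist view (322,345)). I wind clockwise: the first 50° is safe, since at least 90° remain.

>>> drive_tool --pt "0 2.5 -3.6 0" --pt "0 2.5 -3.5 0" --pt "0 6.2 -6.2 0" --pt "0 7.1 -5.0 0" --pt "0 7.9 -3.7 0" --pt "0 4.2 -1.2 0" --pt "0 4.2 -1.1 0" --pt "0 0 0 0" --pt "0 0 0 0" --pt "0 0 0 0"

```text
clock: 4.7
position: [585.8, -150.8, 125.8]
ee_rot: [0.691, -0.156, -0.688, -0.156]
contact_force: [5.5, -2.9, 2.1]
gripper_width: 16.5
```

Run:
```python
from h import *
s=arm.read_state();p=s["position"];Rt=R.from_quat(s["ee_rot"]).as_matrix()
print(p,s["contact_force"],Rt.T@s["contact_force"],s["gripper_width"])
d=p[:2]-[536.5,-136.5];print(np.hypot(*d),np.degrees(np.arctan2(d[1],d[0])))
```

```text
[ 585.76116607 -150.75606729  125.78618697] [ 5.45153698 -2.88973701  2.0618035 ] [-2.03547465  0.25697398 -6.17346551] 16.536434314792356
51.282530522475284 -16.140320789433314
```

>>> drive_tool --pt "0 1.2 -2.2 0" --pt "0 4.35 -0.55 0" --pt "0 4.35 -0.2 0" --pt "0 4.35 0.2 0" --pt "0 4.3 0.55 0" --pt "0 4.25 0.95 0" --pt "0 4.2 1.3 0" --pt "0 0 0 0" --pt "0 0 0 0"

```text
clock: 5.45
position: [572.0, -174.7, 125.7]
ee_rot: [-0.689, 0.157, 0.69, 0.156]
contact_force: [0.4, -1.6, 5.1]
gripper_width: 16.6
```

```bash
cat > st.py <<'E'
from h import *
import json,os,sys
s=arm.read_state();p=s["position"];Rt=R.from_quat(s["ee_rot"]).as_matrix()
c=np.array([537.3,-138.5]);d=p[:2]-c;r=np.hypot(*d);f=np.degrees(np.arctan2(d[1],d[0]))
e=d/r;t=np.array([e[1],-e[0]]);F=s["contact_force"][:2]
print("clk %.2f p %s r %.2f phi %.2f psi %.2f Frad %.1f Fcw %.1f Fz %.1f w %.1f"%(s["clock"],p.round(2),r,f,f-64.4,F@e,F@t,s["contact_force"][2],s["gripper_width"]))
E
python3 st.py
```

```text
clk 5.45 p [ 571.95 -174.72  125.72] r 50.12 phi -46.26 psi -110.66 Frad 1.4 Fcw 0.8 Fz 5.1 w 16.6
```

>>> drive_tool --pt "0 4.05 1.65 0" --pt "0 3.85 2.0 0" --pt "0 3.7 2.35 0" --pt "0 0 0 0" --pt "0 0 0 0"

```text
clock: 5.87
position: [561.5, -182.4, 125.7]
ee_rot: [-0.689, 0.157, 0.69, 0.156]
contact_force: [0.5, -1.8, 5.9]
gripper_width: 16.7
```

>>> drive_tool --pt "0 3.45 2.65 0" --pt "0 3.2 2.95 0" --pt "0 2.95 3.2 0" --pt "0 0 0 0" --pt "0 0 0 0"

```text
clock: 6.28
position: [549.3, -187.2, 125.7]
ee_rot: [-0.689, 0.157, 0.69, 0.156]
contact_force: [1.4, -1.4, 5.9]
gripper_width: 16.5
```

>>> drive_tool --pt "0 2.65 3.45 0" --pt "0 2.35 3.7 0" --pt "0 2.0 3.85 0" --pt "0 0 0 0" --pt "0 0 0 0"

```text
clock: 6.7
position: [536.2, -188.6, 125.7]
ee_rot: [-0.689, 0.157, 0.69, 0.156]
contact_force: [-0.2, -0.8, 6.3]
gripper_width: 16.2
```

>>> drive_tool --pt "0 1.65 4.05 0" --pt "0 1.3 4.15 0" --pt "0 0.95 4.25 0" --pt "0 0 0 0" --pt "0 0 0 0"

```text
clock: 7.12
position: [523.2, -186.6, 125.7]
ee_rot: [-0.689, 0.156, 0.69, 0.156]
contact_force: [-1.0, 0.1, 7.5]
gripper_width: 16.5
```

>>> drive_tool --pt "0 0.55 4.3 0" --pt "0 0.2 4.35 0" --pt "0 -0.2 4.35 0" --pt "0 0 0 0" --pt "0 0 0 0"

```text
clock: 7.53
position: [511.3, -181.4, 125.7]
ee_rot: [-0.689, 0.156, 0.69, 0.156]
contact_force: [-0.4, 1.0, 7.7]
gripper_width: 16.4
```

>>> drive_tool --pt "0 -0.55 4.3 0" --pt "0 -0.95 4.25 0" --pt "0 -1.3 4.15 0" --pt "0 0 0 0" --pt "0 0 0 0"

```text
clock: 7.95
position: [501.2, -173.2, 125.7]
ee_rot: [-0.689, 0.156, 0.69, 0.156]
contact_force: [0.7, 0.8, 6.8]
gripper_width: 16.5
```

>>> drive_tool --pt "0 -1.65 4.05 0" --pt "0 -2.0 3.85 0" --pt "0 -2.35 3.7 0" --pt "0 0 0 0" --pt "0 0 0 0"

```text
clock: 8.37
position: [493.5, -162.7, 125.7]
ee_rot: [-0.689, 0.156, 0.69, 0.156]
contact_force: [-0.5, 2.0, 7.2]
gripper_width: 16.4
```

>>> drive_tool --pt "0 -2.65 3.45 0" --pt "0 -2.95 3.2 0" --pt "0 -3.2 2.95 0" --pt "0 0 0 0" --pt "0 0 0 0"

```text
clock: 8.78
position: [488.7, -150.6, 125.6]
ee_rot: [-0.689, 0.156, 0.69, 0.156]
contact_force: [0.7, 2.1, 7.7]
gripper_width: 16.1
```

>>> drive_tool --pt "0 -3.45 2.65 0" --pt "0 -3.7 2.35 0" --pt "0 -3.85 2.0 0" --pt "0 0 0 0" --pt "0 0 0 0"

```text
clock: 9.2
position: [487.3, -137.7, 125.7]
ee_rot: [-0.69, 0.156, 0.69, 0.156]
contact_force: [0.1, 1.7, 7.9]
gripper_width: 16.2
```

>>> drive_tool --pt "0 -4.05 1.65 0" --pt "0 -4.15 1.3 0" --pt "0 -4.25 0.95 0" --pt "0 0 0 0" --pt "0 0 0 0"

```text
clock: 9.62
position: [489.3, -124.8, 125.7]
ee_rot: [-0.69, 0.156, 0.69, 0.156]
contact_force: [-0.3, 0.9, 7.1]
gripper_width: 16.5
```

>>> drive_tool --pt "0 -4.3 0.55 0" --pt "0 -4.35 0.2 0" --pt "0 -4.35 -0.2 0" --pt "0 0 0 0" --pt "0 0 0 0"

```text
clock: 10.03
position: [494.4, -113.0, 125.7]
ee_rot: [-0.69, 0.156, 0.69, 0.156]
contact_force: [0.5, 0.9, 6.3]
gripper_width: 16.5
```

>>> drive_tool --pt "0 -4.3 -0.55 0" --pt "0 -4.25 -0.95 0" --pt "0 -4.15 -1.3 0" --pt "0 0 0 0" --pt "0 0 0 0"

```text
clock: 10.45
position: [502.4, -102.9, 125.6]
ee_rot: [-0.69, 0.156, 0.69, 0.156]
contact_force: [0.8, 0.2, 5.6]
gripper_width: 16.8
```

>>> drive_tool --pt "0 -4.05 -1.65 0" --pt "0 -3.85 -2.0 0" --pt "0 -3.7 -2.35 0" --pt "0 0 0 0" --pt "0 0 0 0"

```text
clock: 10.87
position: [512.7, -95.1, 125.6]
ee_rot: [-0.689, 0.156, 0.69, 0.156]
contact_force: [0.2, -0.4, 6.3]
gripper_width: 16.5
```

>>> drive_tool --pt "0 -3.45 -2.65 0" --pt "0 -3.2 -2.95 0" --pt "0 -2.95 -3.2 0" --pt "0 0 0 0" --pt "0 0 0 0"

```text
clock: 11.28
position: [524.8, -90.3, 125.7]
ee_rot: [-0.689, 0.156, 0.69, 0.156]
contact_force: [0.7, -0.6, 6.0]
gripper_width: 16.4
```

>>> drive_tool --pt "0 -2.65 -3.45 0" --pt "0 -2.35 -3.7 0" --pt "0 -2.0 -3.85 0" --pt "0 0 0 0" --pt "0 0 0 0"

```text
clock: 11.7
position: [537.8, -88.7, 125.7]
ee_rot: [-0.689, 0.156, 0.69, 0.156]
contact_force: [0.6, -0.9, 5.5]
gripper_width: 16.4
```

>>> drive_tool --pt "0 -1.65 -4.05 0" --pt "0 -1.3 -4.15 0" --pt "0 -0.95 -4.25 0" --pt "0 0 0 0" --pt "0 0 0 0"

```text
clock: 12.12
position: [550.7, -90.5, 125.7]
ee_rot: [-0.689, 0.156, 0.69, 0.156]
contact_force: [0.9, -0.6, 6.4]
gripper_width: 16.3
```

>>> drive_tool --pt "0 -0.55 -4.3 0" --pt "0 -0.2 -4.35 0" --pt "0 0.2 -4.35 0" --pt "0 0 0 0" --pt "0 0 0 0"

```text
clock: 12.53
position: [562.8, -95.6, 125.7]
ee_rot: [-0.69, 0.156, 0.69, 0.156]
contact_force: [-0.0, 0.2, 5.3]
gripper_width: 16.7
```

>>> drive_tool --pt "0 0.55 -4.3 0" --pt "0 0.95 -4.25 0" --pt "0 1.3 -4.15 0" --pt "0 0 0 0" --pt "0 0 0 0"

```text
clock: 12.95
position: [573.1, -103.7, 125.7]
ee_rot: [-0.69, 0.156, 0.69, 0.156]
contact_force: [0.9, -1.0, 4.9]
gripper_width: 16.5
```

>>> drive_tool --pt "0 1.65 -4.05 0" --pt "0 2.0 -3.85 0" --pt "0 2.35 -3.7 0" --pt "0 0 0 0" --pt "0 0 0 0"

```text
clock: 13.37
position: [580.9, -114.2, 125.7]
ee_rot: [-0.69, 0.157, 0.69, 0.156]
contact_force: [1.7, -1.3, 6.4]
gripper_width: 16.7
```

>>> drive_tool --pt "0 2.65 -3.45 0" --pt "0 2.95 -3.2 0" --pt "0 3.2 -2.95 0" --pt "0 0 0 0" --pt "0 0 0 0"

```text
clock: 13.78
position: [584.4, -122.1, 125.6]
ee_rot: [-0.688, 0.155, 0.691, 0.158]
contact_force: [-3.5, 14.8, 11.1]
gripper_width: 16.7
```

Stop reached (15 N reaction against 1.6 N running). I settle and read.

>>> drive_tool --pt "0 0.8 -0.7 0" --pt "0 0 0 0" --pt "0 0 0 0" --pt "0 0 0 0"

```text
clock: 14.12
position: [584.4, -122.2, 125.6]
ee_rot: [-0.688, 0.154, 0.691, 0.158]
contact_force: [-4.5, 17.6, 12.2]
gripper_width: 16.4
```

```bash
python3 st.py
```

```text
clk 14.12 p [ 584.44 -122.15  125.61] r 49.89 phi 19.13 psi -45.27 Frad 1.5 Fcw -18.0 Fz 12.2 w 16.4
```

>>> drive_tool --pt "0 -2 1.8 0" --pt "0 -1.6 1.5 0" --pt "0 0 0 0" --pt "0 0 0 0"

```text
clock: 14.45
position: [584.3, -121.7, 125.7]
ee_rot: [-0.689, 0.156, 0.69, 0.156]
contact_force: [1.0, 1.7, 6.5]
gripper_width: 16.7
```

```bash
python3 st.py
```

```text
clk 14.45 p [ 584.33 -121.7   125.68] r 49.94 phi 19.66 psi -44.74 Frad 1.5 Fcw -1.3 Fz 6.5 w 16.7
```

Relaxed stop at φ=19.6°, which is also the target handle angle after two turns. I now open anticlockwise, a quarter turn per call.

>>> drive_tool --pt "0 -5.6 6.7 0" --pt "0 -4.4 7.5 0" --pt "0 -3 8.2 0" --pt "0 -1.5 8.6 0" --pt "0 0 8.7 0" --pt "0 1.5 8.6 0" --pt "0 3 8.2 0" --pt "0 4.4 7.5 0" --pt "0 5.6 6.7 0" --pt "0 0 0 0"

```text
clock: 15.28
position: [519.1, -92.1, 125.6]
ee_rot: [-0.689, 0.157, 0.69, 0.156]
contact_force: [-1.3, 0.7, 7.4]
gripper_width: 16.3
```

```bash
python3 st.py
```

```text
clk 15.28 p [519.06 -92.14 125.65] r 49.82 phi 111.48 psi 47.08 Frad 1.2 Fcw -0.9 Fz 7.4 w 16.3
```

>>> drive_tool --pt "0 6.7 5.6 0" --pt "0 7.5 4.4 0" --pt "0 8.2 3 0" --pt "0 8.6 1.5 0" --pt "0 8.7 0 0" --pt "0 8.6 -1.5 0" --pt "0 8.2 -3 0" --pt "0 7.5 -4.4 0" --pt "0 6.7 -5.6 0" --pt "0 0 0 0"

```text
clock: 16.12
position: [490.7, -156.7, 125.6]
ee_rot: [0.69, -0.157, -0.689, -0.156]
contact_force: [1.2, -1.0, 5.4]
gripper_width: 16.9
```

>>> drive_tool --pt "0 5.6 -6.7 0" --pt "0 4.4 -7.5 0" --pt "0 3 -8.2 0" --pt "0 1.5 -8.6 0" --pt "0 0 -8.7 0" --pt "0 -1.5 -8.6 0" --pt "0 -3 -8.2 0" --pt "0 -4.4 -7.5 0" --pt "0 -5.6 -6.7 0" --pt "0 0 0 0"

```text
clock: 16.95
position: [554.7, -185.6, 125.7]
ee_rot: [-0.689, 0.156, 0.69, 0.156]
contact_force: [0.2, 2.1, 6.9]
gripper_width: 16.4
```

>>> drive_tool --pt "0 -6.7 -5.6 0" --pt "0 -7.5 -4.4 0" --pt "0 -8.2 -3 0" --pt "0 -8.6 -1.5 0" --pt "0 -8.7 0 0" --pt "0 -8.6 1.5 0" --pt "0 -8.2 3 0" --pt "0 -7.5 4.4 0" --pt "0 -6.7 5.6 0" --pt "0 0 0 0"

```text
clock: 17.78
position: [584.2, -121.3, 125.7]
ee_rot: [-0.689, 0.156, 0.69, 0.156]
contact_force: [0.6, 1.7, 6.5]
gripper_width: 16.4
```

```bash
python3 st.py
```

```text
clk 17.78 p [ 584.19 -121.28  125.69] r 49.95 phi 20.17 psi -44.23 Frad 1.2 Fcw -1.4 Fz 6.5 w 16.4
```

One turn is done, φ=20.2°. Second turn, same moves.

>>> drive_tool --pt "0 -5.6 6.7 0" --pt "0 -4.4 7.5 0" --pt "0 -3 8.2 0" --pt "0 -1.5 8.6 0" --pt "0 0 8.7 0" --pt "0 1.5 8.6 0" --pt "0 3 8.2 0" --pt "0 4.4 7.5 0" --pt "0 5.6 6.7 0" --pt "0 0 0 0"

```text
clock: 18.62
position: [519.0, -92.1, 125.6]
ee_rot: [-0.689, 0.157, 0.69, 0.156]
contact_force: [-2.3, 0.2, 7.5]
gripper_width: 16.1
```

>>> drive_tool --pt "0 6.7 5.6 0" --pt "0 7.5 4.4 0" --pt "0 8.2 3 0" --pt "0 8.6 1.5 0" --pt "0 8.7 0 0" --pt "0 8.6 -1.5 0" --pt "0 8.2 -3 0" --pt "0 7.5 -4.4 0" --pt "0 6.7 -5.6 0" --pt "0 0 0 0"

```text
clock: 19.45
position: [490.7, -156.7, 125.6]
ee_rot: [0.69, -0.157, -0.689, -0.156]
contact_force: [1.4, -1.7, 6.1]
gripper_width: 16.5
```

>>> drive_tool --pt "0 5.6 -6.7 0" --pt "0 4.4 -7.5 0" --pt "0 3 -8.2 0" --pt "0 1.5 -8.6 0" --pt "0 0 -8.7 0" --pt "0 -1.5 -8.6 0" --pt "0 -3 -8.2 0" --pt "0 -4.4 -7.5 0" --pt "0 -5.6 -6.7 0" --pt "0 0 0 0"

```text
clock: 20.28
position: [554.7, -185.6, 125.7]
ee_rot: [-0.689, 0.156, 0.69, 0.156]
contact_force: [0.9, 2.8, 6.3]
gripper_width: 16.6
```

>>> drive_tool --pt "0 -6.7 -5.6 0" --pt "0 -7.5 -4.4 0" --pt "0 -8.2 -3 0" --pt "0 -8.6 -1.5 0" --pt "0 -8.7 0 0" --pt "0 -8.6 1.5 0" --pt "0 -8.2 3 0" --pt "0 -7.5 4.4 0" --pt "0 -6.3 5.2 0" --pt "0 0 0 0"

```text
clock: 21.12
position: [584.4, -121.9, 125.7]
ee_rot: [-0.69, 0.156, 0.69, 0.156]
contact_force: [1.0, 1.4, 6.4]
gripper_width: 16.2
```

>>> drive_tool --pt "0 0 0 0" --pt "0 0 0 0" --pt "0 0 0 0" --pt "0 0 0 0"

```text
clock: 21.45
position: [584.6, -122.4, 125.7]
ee_rot: [-0.689, 0.156, 0.69, 0.156]
contact_force: [0.7, 2.0, 7.1]
gripper_width: 16.3
```

```bash
python3 st.py
python3 - <<'E'
from h import *
a=arm.get_image("side"); b=arm.get_image("wrist")
cv2.imwrite("pics/end.png",cv2.resize(np.vstack([a[180:450,200:520],b[100:370,200:520]])[:,:,::-1],(520,600*270//270))) if False else cv2.imwrite("pics/end.png",np.hstack([cv2.resize(a[200:440,220:520],(400,320)),cv2.resize(b,(400,320))])[:,:,::-1])
o=cv2.imread("pics/side0.png")[:,:,::-1]
m=(np.abs(a.astype(int)-o).max(2)>40); print("changed near lever",m[295:325,295:330].sum(),"driver",m[245:315,360:400].sum(),"flask",m[400:445,465:500].sum(),"bin",m[250:318,230:292].sum())
E
```

```text
clk 21.45 p [ 584.62 -122.43  125.7 ] r 49.98 phi 18.75 psi -45.65 Frad 1.3 Fcw -1.6 Fz 7.1 w 16.3
changed near lever 260 driver 1080 flask 0 bin 528
```

View pics/end.png

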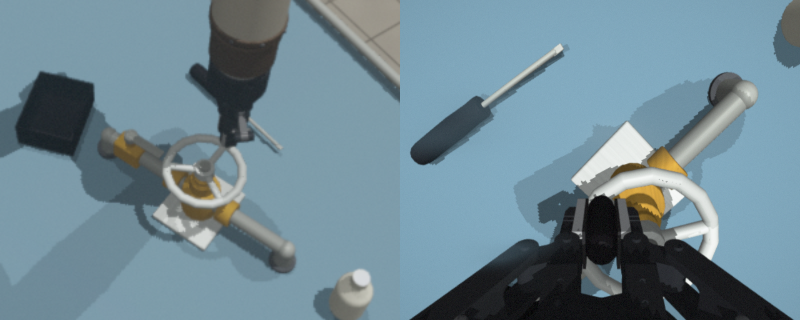

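The end view shows the handle still in the pads, and the lever, bin, driver and flask where they were; the pixel changes are the arm and its shadow. φ is 18.75° against 19.6°, so I nudge it slightly open.

>>> drive_tool --pt "0 -0.6 0.5 0" --pt "0 0 0 0" --pt "0 0 0 0" --pt "0 0 0 0" --pt "0 0 0 0" --pt "0 0 0 0"

```text
clock: 22.05
position: [584.5, -122.2, 125.7]
ee_rot: [-0.69, 0.156, 0.69, 0.156]
contact_force: [0.4, 0.3, 6.4]
gripper_width: 16.6
```

```bash
python3 st.py
```

```text
clk 22.05 p [ 584.51 -122.18  125.68] r 49.95 phi 19.07 psi -45.33 Frad 0.5 Fcw -0.2 Fz 6.4 w 16.6
```

```bash
python3 -c "
from bench import arm
print(arm.job_done())"
```

```text
the job is handed in; nothing more can be done
None
```

I wound the wheel clockwise about 378° until it came up against its stop. There the reaction rose to 18 N, against about 1.6 N when running freely. I then opened it two full turns and handed the job in at 22 s, with the gripper still holding the handle.

- **Angle:** The final handle angle is 19.1°. The stop reading was 19.1° under load and 19.7° relaxed, so the wheel stands within about 0.6° of two turns open. That comes from the tool position; I had no direct reading of the wheel.
- **Forces at the end:** About 0.5 N sideways remains on the gripper. There is also a steady upward force of about 6 N, which appeared after the fingers closed on the handle; I left it because it is far below any limit.
- **Bystanders:** In the last pictures the shut-off lever, screwdriver, bottle and bin look unmoved. The picture comparison showed no change at the bottle, but it did flag pixels near the lever, screwdriver and bin. I put those down to the arm and its shadow by eye only.

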